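# Set up the wet-sieving stacks of three sediment samples

### The arm

A 6-joint arm with a two-finger parallel gripper is mounted at the origin on the work surface. World frame = base frame: x ahead of the robot, y to its left, z up, the work surface at z = 0. Lengths are in m, angles in rad, forces in N, time in s.
With the tool pointing down it reaches from about 0.35 to 0.875 m from the base axis. Payload 4.2 kg.
Tool frame: the origin (TCP) lies on the centre line of the jaws, within the pads' length; the fingertips stand 25 mm ahead of it and the grasp point (between the pads) lies 6 mm ahead of it; z points along the fingers, y is the line along which they close (so a half turn about z gives the same grasp; the last joint's range is limited). The gripper opens to 85 mm and grips with 20 to 120 N. Pads are 22 mm wide; open, the fingers measure 114 mm over their backs; the gripper's body (76 mm by 85 mm) begins 54 mm behind the grasp point. The pads swing forward as they close: fully open they stand 13 mm farther back than shut.
Start: joints at [-1, 0.385, 0.008, 0, -1.194, -0.259], TCP at [0.192, -0.595, 0.256] pointing down, gripper open.
Joint ranges: [-3.14, 3.14], [-1.21, 2.06], [-1.07, 1.41], [-3.16, 2.05], [-2.99, -0.16], [-3.1, 3.1]. Speed limits (rad/s): [2.79, 2.79, 3.14, 3.14, 3.14, 3.14].

### API

Orientations are given as a 3x3 rotation matrix whose columns are the frame's x, y, z axes.
In Python, from station import telemetry, imaging, job gives the robot as it stands.
- The arm moves only by the tool carry_out, never from a script. Its arguments are lists of equal length, an entry for each row: "hand": the finger opening in mm, from 0 to 85.4; "slide": the shift along the tool's x, y, z in parts of the range, where 1.0 means 500 mm, a list of three; "twist": the turn, a rotation vector about the tool's x, y, z in shares of pi rad (1.0 is pi rad), a list of three. A call has 1 to 12 rows; each row is the pose to reach, as a shift and turn from the pose commanded when the call began, along the tool's axes at that moment; what a row does not reach only later rows make up. A row lasts 1/8 s, in which the tool goes at most 62.5 mm and 10.7 degrees, less where a joint would pass 70% of its speed; a pose out of reach is approached as far as the arm can. A call with a gripper value outside its range is refused whole. The fingers move at their own pace and stop on an object; "grip_force" is the grip in N (left out, the last holds). Time passes only in rows, so rows that repeat a pose let the fingers close. It gives the time, the measured TCP pose, the force, the opening and the grip force at its end, in the units of the state.
- telemetry.get_state(): the state, without advancing time (a new reading comes with each control period).
- imaging.capture(name): name is "scene" or "top"; returns a dict with "image" (384x512x3 uint8, red, green, blue), "K" (3x3 intrinsics, pixels), "dist_coeffs" ([k1, k2, p1, p2, k3] as OpenCV has them; the pictures are not rectified), "origin" and "rotation" of the camera in the world. Camera axes: x right, y up, looking along -z (the intrinsics and any distortion apply to the point x, -y, -z); pixel columns grow to the right and rows downward; lengths in m; the calibration is good to about 2 mm. A picture is of the moment at which its call begins. There is no depth.
- job.job_done(): hands the job in; it is judged then, once.
The state is a dict: "clock": time; "joint_pos": joint angles; "qd": joint speeds; "tau": joint torques, N m; "tcp_pos": TCP position; "eef_rot": TCP orientation; "contact_force": force on the tool from outside, world axes, zero at the start; "moment": the same for the moment, N m; "width": opening from 0.0 (shut) to 1.0 (fully open); "gripper_force": force on a finger pad.
Only numpy, scipy, OpenCV 4.12 (cv2) and the standard library are available. Lean on these libraries where they do the work, as an engineer would, in place of code of your own. Each camera call takes 0.05 s, during which the arm holds its last target. There are 200 camera calls.

### The job

Set up the wet-sieving stacks for the orange, blue and green sediment samples: each white fine-mesh sieve goes on the receiver of its own colour, and the orange and blue coarse wire sieves then go on top of the fine sieve of their colour, every one seated level and fully home, and let go. Set them down gently, and to avoid contaminating the samples let no sieve touch a sieve or receiver of another colour. Leave the receivers where they stand, and do not disturb the specimen dish or the vial.

Things in the scene. Friction and masses are not known exactly. Their poses are not given: they have to be found in the camera images.
- fine_orange: Fine sieve: smooth white mesh. Upright, round, 42 mm high, 90 g; origin: centre of underside. Steel skirt up to 12 mm tapers from 40 (foot) to 52 mm across; orange frame above it, 60-62 mm across, open top, 55 mm bore to the mesh at 15 mm. Skirt enters the 55 mm mouth below; frame rests on its rim. Grip the frame, fingertips 14+ mm above origin. Seated: origin 28 mm above receiver_orange's.
- fine_blue: Fine sieve: smooth white mesh. Upright, round, 42 mm high, 90 g; origin: centre of underside. Steel skirt up to 12 mm tapers from 40 (foot) to 52 mm across; blue frame above it, 60-62 mm across, open top, 55 mm bore to the mesh at 15 mm. Skirt enters the 55 mm mouth below; frame rests on its rim. Grip the frame, fingertips 14+ mm above origin. Seated: origin 28 mm above receiver_blue's.
- fine_green: Fine sieve: smooth white mesh. Upright, round, 42 mm high, 90 g; origin: centre of underside. Steel skirt up to 12 mm tapers from 40 (foot) to 52 mm across; green frame above it, 60-62 mm across, open top, 55 mm bore to the mesh at 15 mm. Skirt enters the 55 mm mouth below; frame rests on its rim. Grip the frame, fingertips 14+ mm above origin. Seated: origin 28 mm above receiver_green's.
- coarse_orange: Coarse sieve: 5 mm steel wire grid, dark. Upright, round, 42 mm high, 90 g; origin: centre of underside. Steel skirt up to 12 mm tapers from 40 (foot) to 52 mm across; orange frame above it, 60-62 mm across, open top, 55 mm bore to the mesh at 15 mm. Skirt enters the 55 mm mouth below; frame rests on its rim. Grip the frame, fingertips 14+ mm above origin. Seated: origin 30 mm above fine_orange's.
- coarse_blue: Coarse sieve: 5 mm steel wire grid, dark. Upright, round, 42 mm high, 90 g; origin: centre of underside. Steel skirt up to 12 mm tapers from 40 (foot) to 52 mm across; blue frame above it, 60-62 mm across, open top, 55 mm bore to the mesh at 15 mm. Skirt enters the 55 mm mouth below; frame rests on its rim. Grip the frame, fingertips 14+ mm above origin. Seated: origin 30 mm above fine_blue's.
- receiver_orange: Loose receiver of the orange sample, about 0.55 kg: an open steel cup, 60 mm outer and 55 mm inner diameter, rim 40 mm above the bench, inner floor at 10 mm, with orange tape, standing on its orange round foot (96 mm diameter, 6 mm high). Origin: centre of the underside, on the bench; z up.
- receiver_blue: Loose receiver of the blue sample, about 0.55 kg: an open steel cup, 60 mm outer and 55 mm inner diameter, rim 40 mm above the bench, inner floor at 10 mm, with blue tape, standing on its blue round foot (96 mm diameter, 6 mm high). Origin: centre of the underside, on the bench; z up.
- receiver_green: Loose receiver of the green sample, about 0.55 kg: an open steel cup, 60 mm outer and 55 mm inner diameter, rim 40 mm above the bench, inner floor at 10 mm, with green tape, standing on its green round foot (96 mm diameter, 6 mm high). Origin: centre of the underside, on the bench; z up.
- dish: Bystander, not to be disturbed: clear open petri dish holding picked specimens, 60 mm diameter, 12 mm high. Origin: centre of the underside.
- vial: Bystander, not to be disturbed: clear sample vial with a white cap, standing, 25 mm diameter, 54 mm high. Origin: centre of the underside. Other small bystanders no taller than it stand between the sieves, at least 60 mm from their axes.
Things that resemble listed ones, but are neither listed nor needed, are in the scene too. Leave any pink or purple look-alike of the fine_blue alone.

How it is judged:
By the outcome, as a careful person would: the job done as asked, in the order asked, and still so for the second after the job is handed in, with the robot touching nothing.
It also fails if it takes over 134 s, if anything falls off the work surface, if the arm or the gripper's body presses on something with over 40 N, if the wrist force passes 120 N, or if a joint passes its speed limit or range.

## Working session

There is one attempt and no reset: what is moved stays moved. The work goes in short steps, Python scripts to look and compute and a tool call to move; the robot and the scene stay as the last step left them, time stands still between calls to the robot, and variables do not carry over. Pictures are saved under pics/ and viewed, at most 14 in all, crops included, and the job is handed in when it is done.

Besides the shell and the picture viewer there is one more tool, called after "Call:" as a command line: name --argument value ..., lists and objects as JSON in quotes. carry_out: Moves the arm, as the interface text tells. Its arguments: {"type":"object","properties":{"hand":{"type":"array","items":{"type":"number"}},"slide":{"type":"array","items":{"type":"array","items":{"type":"number"}}},"twist":{"type":"array","items":{"type":"array","items":{"type":"number"}}},"grip_force":{"type":"number"}},"required":["hand","slide","twist"]}

```bash
mkdir -p pics; python3 - <<'E'
from station import telemetry, imaging
import cv2,numpy as np
s=telemetry.get_state()
for k in s: print(k,np.round(s[k],4).tolist())
for n in("scene","top"):
    c=imaging.capture(n); cv2.imwrite(f"pics/{n}0.png",c["image"][:,:,::-1])
    cv2.imwrite(f"pics/{n}0v.png",cv2.resize(c["image"][:,:,::-1],(800,600),interpolation=cv2.INTER_CUBIC))
    np.savez(f"{n}_0.npz",**c)
    for k in("K","dist_coeffs","origin","rotation"): print(n,k,np.round(c[k],4).tolist())
E
```

```text
clock 0.0
joint_pos [-1.0004, 0.3856, 0.0066, -0.0005, -1.194, -0.2586]
qd [0.0006, -0.0003, -0.0002, -0.001, -0.0006, 0.001]
tau [-0.0005, -39.2293, 18.84, 4.1861, -0.0046, -0.0]
tcp_pos [0.1916, -0.5943, 0.2552]
eef_rot [[-0.9518, -0.3066, -0.0007], [-0.3066, 0.9518, 0.0021], [0.0001, 0.0022, -1.0]]
contact_force [1.1328, -0.4201, -0.0383]
moment [0.0135, -0.0219, 0.0043]
gripper_force 0.0
width 1.001
scene K [[384.5963, 0.0, 261.8068], [0.0, 384.5963, 186.0217], [0.0, 0.0, 1.0]]
scene dist_coeffs [-0.0884, 0.0, 0.0, 0.0, 0.0]
scene origin [1.3042, -0.542, 0.6345]
scene rotation [[0.5744, -0.4215, 0.7018], [0.8185, 0.3081, -0.4849], [-0.0118, 0.8529, 0.5219]]
top K [[411.2216, 0.0, 260.0436], [0.0, 411.2216, 189.7132], [0.0, 0.0, 1.0]]
top dist_coeffs [0.0112, 0.0, 0.0, 0.0, 0.0]
top origin [0.4111, 0.0012, 1.1362]
top rotation [[-0.0251, 0.9946, -0.1007], [-0.9996, -0.0235, 0.0174], [0.0149, 0.101, 0.9948]]
```

View pics/scene0v.png

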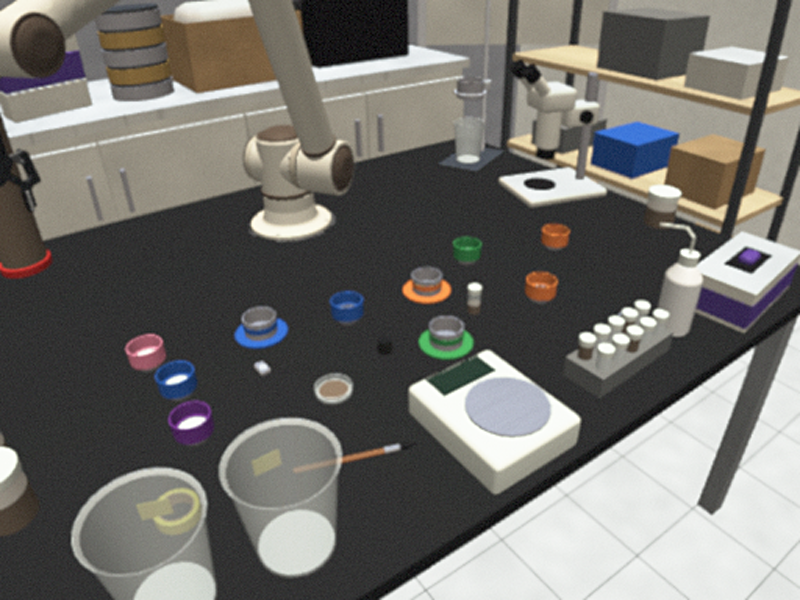

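View pics/top0v.png

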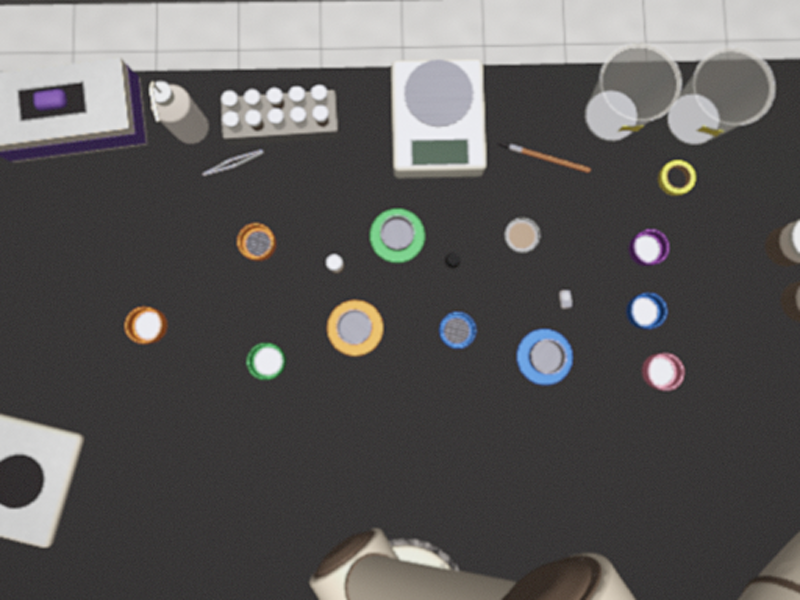

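The scene view shows the receivers at (426,285) orange, (262,325) blue and (446,335) green. In the top view they are at (355,327) orange, (545,357) blue and (397,235) green.

Sieve candidates in the top view (800x600):
- **Orange:** (147,325) has a white mesh, so it is fine. (257,241) has a dark grid, so it is coarse.
- **Blue:** (648,311) has a white mesh and a blue frame, so it is fine. (458,330) has a grid, so it is coarse.
- **Look-alikes:** purple (650,247) and pink (664,372), which I leave alone.
- **Green:** (265,361) is the fine one.

The dish is at (522,235) and the vial at (334,262). Next I confirm these in a crop and measure.

```bash
cat > h.py <<'E'
import numpy as np, cv2
def ray(c,uv):
    p=cv2.undistortPoints(np.array([[uv]],float),c["K"],c["dist_coeffs"])[0,0]
    return c["origin"], c["rotation"]@np.array([p[0],-p[1],-1.])
def onplane(c,uv,z):
    o,d=ray(c,uv); return o+d*(z-o[2])/d[2]
def proj(c,P):
    q=c["rotation"].T@(np.array(P)-c["origin"]); q=np.array([q[0],-q[1],-q[2]])
    return cv2.projectPoints(q[None,None],np.zeros(3),np.zeros(3),c["K"],c["dist_coeffs"])[0].ravel()
HUE={"orange":(5,22),"green":(45,85),"blue":(98,122),"purple":(128,155),"pink":(160,179)}
def blobs(c,col,smin=90,amin=60):
    h=cv2.cvtColor(c["image"],cv2.COLOR_RGB2HSV); a,b=HUE[col]
    m=cv2.inRange(h,(a,smin,50),(b,255,255))
    m=cv2.morphologyEx(m,cv2.MORPH_CLOSE,np.ones((3,3)))
    cs,_=cv2.findContours(m,cv2.RETR_EXTERNAL,cv2.CHAIN_APPROX_NONE); out=[]
    for k in cs:
        k=cv2.convexHull(k)
        M=cv2.moments(k)
        if M["m00"]>amin: out.append((M["m10"]/M["m00"],M["m01"]/M["m00"],M["m00"]))
    return out
E
python3 - <<'E'
from h import *
T=dict(np.load("top_0.npz"));S=dict(np.load("scene_0.npz"))
for col in HUE:
    for u,v,a in blobs(T,col):
        rec=a>800
        P=onplane(T,(u,v),.006 if rec else .027)
        print("top",col,np.round([u,v,a],1),"R" if rec else "",np.round(P,4))
    for u,v,a in blobs(S,col):
        print("   scene",col,np.round([u,v,a],1),np.round(onplane(S,(u,v),.027)[:2],3),np.round(onplane(S,(u,v),.006)[:2],3))
for n,uv,z in(("vial",(334,262),.054),("dish",(522,235),.006),("black",(452,260),.02),("whitecap",(566,299),.02)): print(n,np.round(onplane(T,np.array(uv)*.64,z),3))
im=T["image"][130:260,70:450,::-1]; cv2.imwrite("pics/crop0.png",cv2.resize(im,None,fx=2.1,fy=2.1,interpolation=cv2.INTER_CUBIC))
E
```

```text
top orange [ 92.7 207.9 535.5]  [0.485  0.4311 0.027 ]
top orange [ 226.8  209.3 1048. ] R [0.4735 0.074  0.006 ]
top orange [163.5 154.3 485.5]  [0.6264 0.2422 0.027 ]
top orange [436.2 111.4  80.5]  [ 0.7303 -0.5126  0.027 ]
top orange [355.9 102.4 179. ]  [ 0.7608 -0.2906  0.027 ]
   scene orange [231.7 290.9 123.5] [ 0.797 -0.272] [ 0.779 -0.263]
   scene orange [272.6 185.8 416.5] [0.506 0.049] [0.478 0.07 ]
   scene orange [346.1 182.5 343. ] [0.623 0.243] [0.6  0.27]
   scene orange [355.  150.1 257. ] [0.483 0.433] [0.454 0.466]
   scene orange [394.5 117.6  72. ] [0.363 0.808] [0.33  0.855]
   scene orange [482.1 109.7 164.5] [0.535 1.235] [0.508 1.296]
   scene orange [ 450.9  108.5 1653. ] [0.441 1.121] [0.412 1.178]
   scene orange [434.6  60.1 288. ] [-0.161  1.91 ] [-0.212  1.995]
   scene orange [352.1  41.5 130. ] [-0.916  1.902] [-0.993  1.986]
   scene orange [ 118.8   33.9 4437. ] [-2.592  0.518] [-2.726  0.555]
top green [169.8 230.7 455. ]  [0.4189 0.2259 0.027 ]
top green [253.7 150.2 954. ] R [ 0.6366 -0.0038  0.006 ]
   scene green [284.5 245.6  96. ] [ 0.746 
[... 686 characters left out ...]
  [ 0.6008 -0.4459  0.027 ]
top purple [ 31.3  63.4 241.5]  [0.8889 0.6046 0.027 ]
top purple [  57.1   79.  2449.5] R [0.8513 0.5437 0.006 ]
   scene purple [122.  269.7 642.5] [ 0.598 -0.444] [ 0.574 -0.44 ]
   scene purple [ 476.5  189.4 1237.5] [0.888 0.537] [0.873 0.575]
   scene purple [479.2 164.   99.5] [0.807 0.702] [0.79  0.745]
   scene purple [ 28.5  46.5 713. ] [-2.643 -0.283] [-2.779 -0.274]
top pink [431.3 238.1  90. ]  [ 0.3816 -0.4756  0.027 ]
top pink [415.4 236.6 113.5]  [ 0.3867 -0.4329  0.027 ]
   scene pink [ 93.  224.8 433.5] [ 0.384 -0.454] [ 0.352 -0.451]
vial [0.582 0.104 0.054]
dish [ 0.631 -0.228  0.006]
black [ 0.586 -0.1    0.02 ]
whitecap [ 0.513 -0.298  0.02 ]
```

View pics/crop0.png

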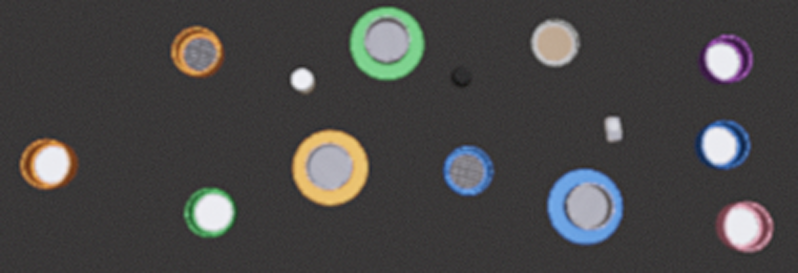

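The crop confirms it. Fine meshes are white: orange (48,163), green (210,212) and blue (722,145). Coarse grids are at (198,50) orange and (468,170) blue. Pink (745,226) and purple (726,58) stay untouched. Top and scene positions agree to about 3 mm. I start with fine_blue.

```bash
cat > go.py <<'E'
import sys,numpy as np
from station import telemetry
from scipy.spatial.transform import Rotation as Ro
s=telemetry.get_state(); R=np.array(s["eef_rot"]); p=np.array(s["tcp_pos"])
print("t",round(s["clock"],2),"tcp",np.round(p,4),"j",np.round(s["joint_pos"],2))
print("twist",np.round(Ro.from_matrix(R.T@np.diag([-1.,1,-1])).as_rotvec(),3))
for a in sys.argv[1:]: print(a,"slide",np.round(R.T@(np.array([float(x) for x in a.split(",")])-p)*1000,1))
E
python3 go.py .489,-.435,.255 .489,-.435,.12
```

```text
t 0.1 tcp [ 0.1916 -0.5944  0.2553] j [-1.    0.39  0.01 -0.   -1.19 -0.26]
twist [ 0.002 -0.     0.312]
.489,-.435,.255 slide [-332.    60.5    0.4]
.489,-.435,.12 slide [-332.    60.3  135.4]
```

The rows are not in the units I measure in: shifts go in shares of 500 mm and turns go in shares of pi rad. I convert before sending: -332 mm / 500 = -0.664, 135 mm / 500 = 0.27, 0.312 rad / 3.1416 = 0.0993.

Call:
carry_out --hand '[85, 85, 85, 85, 85, 85, 85, 85, 85, 85, 85, 85]' --slide '[[-0.11, 0.02, 0], [-0.22, 0.04, 0], [-0.33, 0.06, 0], [-0.44, 0.08, 0], [-0.55, 0.1, 0], [-0.664, 0.12, 0], [-0.664, 0.12, 0], [-0.664, 0.12, 0.1], [-0.664, 0.12, 0.2], [-0.664, 0.12, 0.27], [-0.664, 0.12, 0.27], [-0.664, 0.12, 0.27]]' --twist '[[0, 0, 0.0477], [0, 0, 0.0993], [0, 0, 0.0993], [0, 0, 0.0993], [0, 0, 0.0993], [0, 0, 0.0993], [0, 0, 0.0993], [0, 0, 0.0993], [0, 0, 0.0993], [0, 0, 0.0993], [0, 0, 0.0993], [0, 0, 0.0993]]' --grip_force 30

```text
clock: 1.6
tcp_pos: [0.4898, -0.4369, 0.1229]
eef_rot: [[-1.0, 0.0, 0.002], [0.0, 1.0, -0.002], [-0.002, -0.002, -1.0]]
contact_force: [0.8, -0.1, 0.8]
width: 0.998
gripper_force: 0.0
```

```bash
python3 go.py .489,-.435,.042; python3 -c "
from station import imaging;import cv2
for n in('scene','top'):
  c=imaging.capture(n)['image'][:,:,::-1]
  cv2.imwrite('pics/%s1.png'%n,cv2.resize(c[170:300,40:190] if n=='scene' else c[130:260,340:490],None,fx=3,fy=3,interpolation=cv2.INTER_CUBIC))
a=[cv2.imread('pics/%s1.png'%n) for n in('scene','top')];cv2.imwrite('pics/p1.png',cv2.resize(cv2.hconcat(a),(800,347)))"
```

```text
t 1.6 tcp [ 0.4898 -0.4369  0.1229] j [-0.48  0.55 -0.08  0.   -0.94 -1.09]
twist [-0.002  0.002 -0.   ]
.489,-.435,.042 slide [ 0.9  2.  80.9]
```

View pics/p1.png

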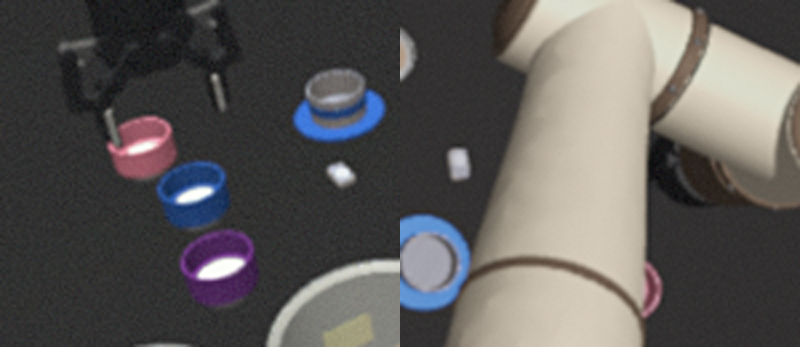

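The crop shows the open fingertips at (113,140) and (220,105), above and centred on the blue fine sieve at (195,193), with clearance to pink and purple. Descending and gripping.

Call:
carry_out --hand '[85, 85, 85, 85, 85, 40, 40, 40, 40, 40, 40, 40]' --slide '[[0.002, 0.004, 0.05], [0.002, 0.004, 0.1], [0.002, 0.004, 0.14], [0.002, 0.004, 0.162], [0.002, 0.004, 0.162], [0.002, 0.004, 0.162], [0.002, 0.004, 0.162], [0.002, 0.004, 0.162], [0.002, 0.004, 0.162], [0.002, 0.004, 0.162], [0.002, 0.004, 0.162], [0.002, 0.004, 0.162]]' --twist '[[0, 0, 0], [0, 0, 0], [0, 0, 0], [0, 0, 0], [0, 0, 0], [0, 0, 0], [0, 0, 0], [0, 0, 0], [0, 0, 0], [0, 0, 0], [0, 0, 0], [0, 0, 0]]' --grip_force 30

```text
clock: 3.2
tcp_pos: [0.4891, -0.4343, 0.0417]
eef_rot: [[-1.0, -0.0, 0.002], [-0.0, 1.0, -0.001], [-0.002, -0.001, -1.0]]
contact_force: [0.7, 1.3, 6.8]
width: 0.679
gripper_force: 33.8
```

```bash
python3 go.py .489,-.435,.2 .415,-.2575,.2; python3 -c "
from station import telemetry;s=telemetry.get_state();print(s['contact_force'],s['width'],s['gripper_force'])"
```

```text
t 3.2 tcp [ 0.4891 -0.4343  0.0417] j [-0.48  0.64 -0.15  0.   -0.78 -1.09]
twist [-0.001  0.002  0.   ]
.489,-.435,.2 slide [  -0.2   -0.9 -158.3]
.415,-.2575,.2 slide [  73.8  176.6 -158.7]
[0.65344103 1.30682436 6.80522249] 0.6785341034840648 33.8276866305489
```

To row units: 177 mm / 500 = 0.354, -158 mm / 500 = -0.316.

Call:
carry_out --hand '[40, 40, 40, 40, 40, 40, 40, 40, 40, 40, 40, 40]' --slide '[[0, 0, -0.02], [0, 0, -0.06], [0, 0, -0.12], [0, 0, -0.2], [0, 0, -0.28], [0, 0, -0.316], [0.036, 0.088, -0.316], [0.074, 0.176, -0.316], [0.112, 0.264, -0.316], [0.148, 0.354, -0.316], [0.148, 0.354, -0.316], [0.148, 0.354, -0.316]]' --twist '[[0, 0, 0], [0, 0, 0], [0, 0, 0], [0, 0, 0], [0, 0, 0], [0, 0, 0], [0, 0, 0], [0, 0, 0], [0, 0, 0], [0, 0, 0], [0, 0, 0], [0, 0, 0]]'

```text
clock: 4.7
tcp_pos: [0.4147, -0.2569, 0.1988]
eef_rot: [[-1.0, -0.0, 0.001], [-0.0, 1.0, -0.0], [-0.001, -0.0, -1.0]]
contact_force: [-0.2, -0.1, 0.1]
width: 0.676
gripper_force: 33.2
```

```bash
cat > snap.py <<'E'
import sys,cv2,numpy as np
from station import imaging,telemetry
from h import *
tag,x,y=sys.argv[1],float(sys.argv[2]),float(sys.argv[3]); z=float(sys.argv[4]) if len(sys.argv)>4 else .1
out=[]
for n in("scene","top"):
    c=imaging.capture(n); u,v=proj(c,[x,y,z]).astype(int); r=60
    u=min(max(u,r),512-r);v=min(max(v,r),384-r)
    out.append(cv2.resize(c["image"][v-r:v+r,u-r:u+r,::-1],(400,400),interpolation=cv2.INTER_CUBIC))
    np.savez(f"{n}_{tag}.npz",**c); print(n,"crop origin",u-r,v-r)
cv2.imwrite(f"pics/{tag}.png",cv2.hconcat(out))
E
python3 snap.py a .415 -.2575; python3 go.py .415,-.2575,.1
```

```text
scene crop origin 102 123
top crop origin 296 167
t 4.8 tcp [ 0.4148 -0.2575  0.1983] j [-0.22  0.21 -0.41  0.   -0.96 -1.35]
twist [-0.     0.    -0.001]
.415,-.2575,.1 slide [-0.1 -0.  98.3]
```

View pics/a.png

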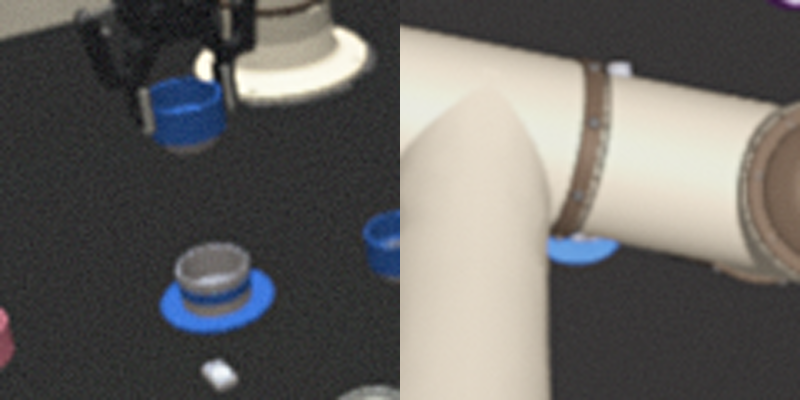

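Left crop: the blue fine sieve is held level at (187,113), above the blue receiver at (213,283). I check the offset numerically before lowering.

```bash
python3 - <<'E'
from h import *
S=dict(np.load("scene_a.npz"))
for u,v,a in blobs(S,"blue"):
    if a>200 and u<250: print(np.round([u,v,a],1), np.round(onplane(S,(u,v),.184),4))
print(proj(S,[.4148,-.2575,.184]))
# foot in scene: hull of the blue foot only
h=cv2.cvtColor(S["image"],cv2.COLOR_RGB2HSV); m=cv2.inRange(h,(98,90,120),(122,255,255)); m[:, :140]=0; m[:190]=0; m[:,188:]=0
p=cv2.convexHull(cv2.findNonZero(m)); (e,ax,_)=cv2.fitEllipse(p); print(e,ax,onplane(S,e,.006))
E
```

```text
[166.9 213.1 530. ] [ 0.6709 -0.3399  0.184 ]
[221.6 195.3 369.5] [ 0.6786 -0.216   0.184 ]
[157.8 155.7 404.5] [ 0.4134 -0.2559  0.184 ]
[157.40005247 156.03342246]
(166.68771362304688, 212.33416748046875) (19.391700744628906, 34.470252990722656) [ 0.41690191 -0.25908018  0.006     ]
```

To row units: 127 mm / 500 = 0.254, 125 mm / 500 = 0.25.

Call:
carry_out --hand '[40, 40, 40, 40, 40, 40, 40, 40, 40, 40, 40, 40]' --slide '[[-0.002, 0, 0.06], [-0.002, 0, 0.12], [-0.002, 0, 0.17], [-0.002, 0, 0.2], [-0.002, 0, 0.22], [-0.002, 0, 0.232], [-0.002, 0, 0.24], [-0.002, 0, 0.246], [-0.002, 0, 0.25], [-0.002, 0, 0.252], [-0.002, 0, 0.254], [-0.002, 0, 0.254]]' --twist '[[0, 0, 0], [0, 0, 0], [0, 0, 0], [0, 0, 0], [0, 0, 0], [0, 0, 0], [0, 0, 0], [0, 0, 0], [0, 0, 0], [0, 0, 0], [0, 0, 0], [0, 0, 0]]'

```text
clock: 6.3
tcp_pos: [0.4154, -0.2569, 0.0713]
eef_rot: [[-1.0, 0.0, 0.0], [0.0, 1.0, -0.0], [-0.0, -0.0, -1.0]]
contact_force: [-0.1, -0.8, -1.3]
width: 0.676
gripper_force: 33.2
```

To row units: 2 mm / 500 = 0.004, 1.5 mm / 500 = 0.003.

Call:
carry_out --hand '[40, 40, 40, 40, 40, 40]' --slide '[[0, 0, 0.001], [0, 0, 0.002], [0, 0, 0.003], [0, 0, 0.004], [0, 0, 0.004], [0, 0, 0.004]]' --twist '[[0, 0, 0], [0, 0, 0], [0, 0, 0], [0, 0, 0], [0, 0, 0], [0, 0, 0]]'

```text
clock: 7.05
tcp_pos: [0.4154, -0.2569, 0.0697]
eef_rot: [[-1.0, 0.0, 0.0], [0.0, 1.0, -0.0], [-0.0, -0.0, -1.0]]
contact_force: [-1.2, 1.6, 5.5]
width: 0.678
gripper_force: 33.9
```

Contact came at the expected height. Releasing and backing off.

To row units: -130 mm / 500 = -0.26, -90 mm / 500 = -0.18.

Call:
carry_out --hand '[60, 64, 70, 76, 76, 76, 76, 76, 76, 76, 76, 76]' --slide '[[0, 0, 0], [0, 0, 0], [0, 0, 0], [0, 0, 0], [0, 0, 0], [0, 0, -0.01], [0, 0, -0.04], [0, 0, -0.1], [0, 0, -0.18], [0, 0, -0.26], [0, 0, -0.26], [0, 0, -0.26]]' --twist '[[0, 0, 0], [0, 0, 0], [0, 0, 0], [0, 0, 0], [0, 0, 0], [0, 0, 0], [0, 0, 0], [0, 0, 0], [0, 0, 0], [0, 0, 0], [0, 0, 0], [0, 0, 0]]'

```text
clock: 8.55
tcp_pos: [0.4148, -0.2566, 0.199]
eef_rot: [[-1.0, 0.0, -0.0], [0.0, 1.0, 0.001], [0.0, 0.001, -1.0]]
contact_force: [0.3, 0.2, -0.2]
width: 0.892
gripper_force: 0.0
```

```bash
python3 snap.py b .415 -.2575 .05; python3 go.py .4635,-.1035,.2 .4635,-.1035,.042; python3 - <<'E'
from h import *
S=dict(np.load("scene_b.npz"))
for u,v,a in blobs(S,"blue"):
    if a>200 and u<250: print(np.round([u,v,a],1))
E
```

```text
scene crop origin 104 138
top crop origin 291 167
t 8.65 tcp [ 0.4146 -0.2566  0.1982] j [-0.22  0.21 -0.41 -0.   -0.96 -1.35]
twist [ 0.001 -0.002 -0.   ]
.4635,-.1035,.2 slide [-48.9 153.1  -1.8]
.4635,-.1035,.042 slide [-49.2 153.  156.2]
[165.6 205.8 984.5]
[221.5 195.4 365.5]
```

View pics/b.png

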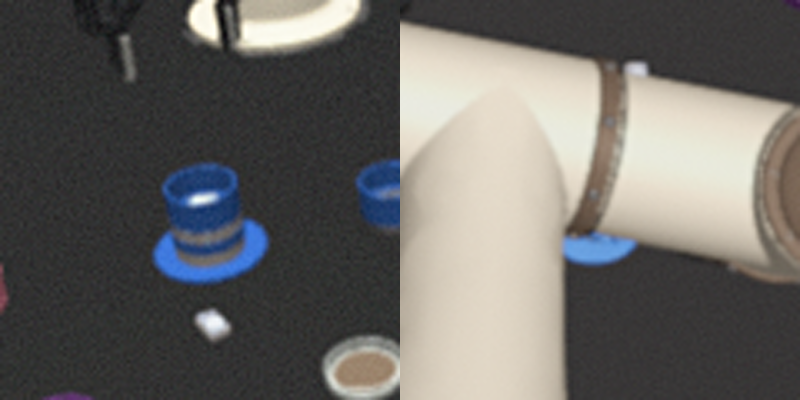

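Left crop: the blue fine sieve sits level on its receiver at (203,200) with the foot at (210,250). Next is coarse_blue.

To row units: 156 mm / 500 = 0.312, 153 mm / 500 = 0.306.

Call:
carry_out --hand '[85, 85, 85, 85, 85, 85, 85, 85, 85, 85, 85, 85]' --slide '[[-0.032, 0.102, 0], [-0.064, 0.204, 0], [-0.098, 0.306, 0], [-0.098, 0.306, 0], [-0.098, 0.306, 0.08], [-0.098, 0.306, 0.16], [-0.098, 0.306, 0.22], [-0.098, 0.306, 0.26], [-0.098, 0.306, 0.29], [-0.098, 0.306, 0.312], [-0.098, 0.306, 0.312], [-0.098, 0.306, 0.312]]' --twist '[[0, 0, 0], [0, 0, 0], [0, 0, 0], [0, 0, 0], [0, 0, 0], [0, 0, 0], [0, 0, 0], [0, 0, 0], [0, 0, 0], [0, 0, 0], [0, 0, 0], [0, 0, 0]]'

```text
clock: 10.15
tcp_pos: [0.4647, -0.104, 0.0436]
eef_rot: [[-1.0, 0.0, 0.001], [0.0, 1.0, -0.0], [-0.001, -0.0, -1.0]]
contact_force: [0.7, 0.5, 0.3]
width: 0.997
gripper_force: 0.0
```

To row units: -30 mm / 500 = -0.06, -15 mm / 500 = -0.03.

Call:
carry_out --hand '[40, 40, 40, 40, 40, 40, 40, 40]' --slide '[[0, 0, 0], [0, 0, 0], [0, 0, 0], [0, 0, 0], [0, 0, 0], [0, 0, 0], [0, 0, -0.03], [0, 0, -0.06]]' --twist '[[0, 0, 0], [0, 0, 0], [0, 0, 0], [0, 0, 0], [0, 0, 0], [0, 0, 0], [0, 0, 0], [0, 0, 0]]'

```text
clock: 11.15
tcp_pos: [0.4641, -0.1038, 0.0735]
eef_rot: [[-1.0, 0.0, -0.001], [0.0, 1.0, 0.0], [0.001, 0.0, -1.0]]
contact_force: [0.1, -0.3, -1.6]
width: 0.683
gripper_force: 32.9
```

```bash
python3 go.py .4635,-.1035,.2 .4154,-.257,.2
```

```text
t 11.15 tcp [ 0.4641 -0.1038  0.0735] j [ 0.12  0.36 -0.58 -0.   -0.63 -1.69]
twist [ 0.    -0.001 -0.   ]
.4635,-.1035,.2 slide [   0.6    0.3 -126.5]
.4154,-.257,.2 slide [  48.7 -153.2 -126.5]
```

To row units: -153 mm / 500 = -0.306, -126 mm / 500 = -0.252.

Call:
carry_out --hand '[40, 40, 40, 40, 40, 40, 40, 40, 40, 40, 40, 40]' --slide '[[0, 0, -0.08], [0, 0, -0.16], [0, 0, -0.252], [0.024, -0.076, -0.252], [0.048, -0.152, -0.252], [0.072, -0.228, -0.252], [0.098, -0.306, -0.252], [0.098, -0.306, -0.252], [0.098, -0.306, -0.252], [0.098, -0.306, -0.252], [0.098, -0.306, -0.19], [0.098, -0.306, -0.13]]' --twist '[[0, 0, 0], [0, 0, 0], [0, 0, 0], [0, 0, 0], [0, 0, 0], [0, 0, 0], [0, 0, 0], [0, 0, 0], [0, 0, 0], [0, 0, 0], [0, 0, 0], [0, 0, 0]]'

```text
clock: 12.65
tcp_pos: [0.416, -0.256, 0.138]
eef_rot: [[-1.0, -0.001, 0.002], [-0.001, 1.0, -0.0], [-0.002, -0.0, -1.0]]
contact_force: [-0.2, 0.2, -1.0]
width: 0.683
gripper_force: 32.9
```

```bash
python3 go.py .4154,-.257,.102; python3 - <<'E'
from h import *
from station import imaging
S=imaging.capture("scene")
from station import telemetry
p=telemetry.get_state()["tcp_pos"];print(p, proj(S,[p[0],p[1],p[2]-.042+.027]))
for u,v,a in blobs(S,"blue"):
    if a>200 and u<250: print(np.round([u,v,a],1), np.round(onplane(S,(u,v),p[2]-.015),4))
E
```

```text
t 12.65 tcp [ 0.416 -0.256  0.138] j [-0.22  0.28 -0.48 -0.   -0.8  -1.35]
twist [-0.     0.002  0.001]
.4154,-.257,.102 slide [ 0.7 -1.  36. ]
[ 0.41329007 -0.25504438  0.13392086] [161.66059316 177.06890574]
[ 164.6  196.7 1542. ] [ 0.51   -0.2872  0.1189]
```

To row units: 10 mm / 500 = 0.02.

Call:
carry_out --hand '[40, 40, 40]' --slide '[[0, 0, 0.02], [0, 0, 0.02], [0, 0, 0.02]]' --twist '[[0, 0, 0], [0, 0, 0], [0, 0, 0]]'

```text
clock: 13.08
tcp_pos: [0.4162, -0.257, 0.1293]
eef_rot: [[-1.0, -0.0, 0.002], [-0.0, 1.0, -0.001], [-0.002, -0.001, -1.0]]
contact_force: [-0.1, -0.8, -2.6]
width: 0.677
gripper_force: 32.9
```

```bash
python3 go.py .4154,-.257,.102
```

```text
t 13.07 tcp [ 0.4162 -0.257   0.1293] j [-0.22  0.29 -0.49  0.   -0.78 -1.35]
twist [-0.001  0.002  0.   ]
.4154,-.257,.102 slide [ 0.8 -0.  27.3]
```

To row units: 28 mm / 500 = 0.056, 27.5 mm / 500 = 0.055.

Call:
carry_out --hand '[40, 40, 40, 40, 40, 40, 40, 40, 40, 40]' --slide '[[0.002, 0, 0.016], [0.002, 0, 0.028], [0.002, 0, 0.038], [0.002, 0, 0.046], [0.002, 0, 0.05], [0.002, 0, 0.052], [0.002, 0, 0.054], [0.002, 0, 0.055], [0.002, 0, 0.056], [0.002, 0, 0.056]]' --twist '[[0, 0, 0], [0, 0, 0], [0, 0, 0], [0, 0, 0], [0, 0, 0], [0, 0, 0], [0, 0, 0], [0, 0, 0], [0, 0, 0], [0, 0, 0]]'

```text
clock: 14.32
tcp_pos: [0.4146, -0.2569, 0.1021]
eef_rot: [[-1.0, -0.0, 0.001], [-0.0, 1.0, -0.001], [-0.001, -0.001, -1.0]]
contact_force: [-3.4, 2.4, 10.5]
width: 0.686
gripper_force: 34.2
```

```bash
python3 snap.py c .415 -.2575 .07; python3 go.py .4635,-.1035,.2
```

```text
scene crop origin 103 132
top crop origin 293 167
t 14.43 tcp [ 0.4146 -0.2569  0.1021] j [-0.22  0.33 -0.53  0.   -0.71 -1.35]
twist [-0.001  0.001  0.   ]
.4635,-.1035,.2 slide [-49.1 153.3 -97.9]
```

View pics/c.png

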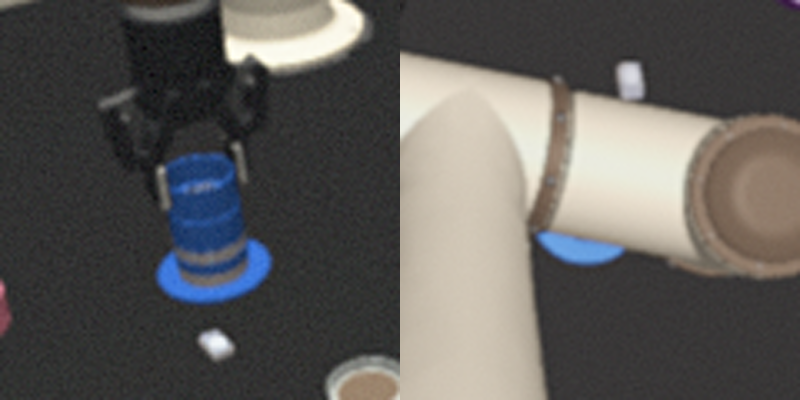

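Left crop: the coarse blue frame at (203,180) meets the fine frame at (207,218) with no skirt showing, so it is home. Releasing.

To row units: -98 mm / 500 = -0.196, -50 mm / 500 = -0.1.

Call:
carry_out --hand '[60, 64, 70, 76, 76, 76, 76, 76, 76, 76, 76]' --slide '[[0, 0, 0], [0, 0, 0], [0, 0, 0], [0, 0, 0], [0, 0, 0], [0, 0, -0.01], [0, 0, -0.04], [0, 0, -0.1], [0, 0, -0.196], [0, 0, -0.196], [0, 0, -0.196]]' --twist '[[0, 0, 0], [0, 0, 0], [0, 0, 0], [0, 0, 0], [0, 0, 0], [0, 0, 0], [0, 0, 0], [0, 0, 0], [0, 0, 0], [0, 0, 0], [0, 0, 0]]'

```text
clock: 15.8
tcp_pos: [0.4139, -0.2566, 0.1982]
eef_rot: [[-1.0, 0.001, 0.0], [0.001, 1.0, 0.0], [-0.0, 0.0, -1.0]]
contact_force: [0.6, 0.5, -0.8]
width: 0.894
gripper_force: 0.0
```

```bash
python3 go.py .4185,.2265,.2 .4185,.2265,.042; python3 - <<'E'
from h import *
from station import imaging
S=imaging.capture("scene"); np.savez("scene_d.npz",**S)
h=cv2.cvtColor(S["image"],cv2.COLOR_RGB2HSV); m=cv2.inRange(h,(98,90,50),(122,255,255)); m[:,:140]=0;m[:150]=0;m[:,190:]=0
r=[(y,np.nonzero(m[y])[0].min(),np.nonzero(m[y])[0].max()) for y in range(150,230,4) if m[y].any()];print(r)
# expected frame edges/axis of stacks
for z in (.1,.07,.04): print(z,proj(S,[.4150,-.2572,z]))
E
```

```text
t 15.8 tcp [ 0.4139 -0.2566  0.1982] j [-0.22  0.21 -0.41 -0.   -0.96 -1.35]
twist [ 0.     0.    -0.001]
.4185,.2265,.2 slide [ -4.3 483.1  -1.5]
.4185,.2265,.042 slide [ -4.3 483.1 156.5]
[(178, np.int64(159), np.int64(170)), (182, np.int64(152), np.int64(173)), (186, np.int64(150), np.int64(173)), (190, np.int64(152), np.int64(174)), (194, np.int64(153), np.int64(175)), (198, np.int64(154), np.int64(175)), (202, np.int64(154), np.int64(175)), (206, np.int64(157), np.int64(183)), (210, np.int64(151), np.int64(184)), (214, np.int64(149), np.int64(183)), (218, np.int64(151), np.int64(179)), (222, np.int64(156), np.int64(171))]
0.1 [162.17850626 183.56774704]
0.07 [163.76640216 192.86157248]
0.04 [165.31842939 201.88535598]
```

Blue is done: the rim centre is where a 100 mm stack should be. Next is fine_green.

To row units: 483 mm / 500 = 0.966, 435 mm / 500 = 0.87.

Call:
carry_out --hand '[85, 85, 85, 85, 85, 85, 85, 85, 85, 85, 85, 85]' --slide '[[0, 0.096, 0], [-0.002, 0.194, 0], [-0.002, 0.29, 0], [-0.004, 0.386, 0], [-0.004, 0.484, 0], [-0.006, 0.58, 0], [-0.006, 0.676, 0], [-0.008, 0.772, 0], [-0.008, 0.87, 0], [-0.008, 0.966, 0], [-0.008, 0.966, 0], [-0.008, 0.966, 0]]' --twist '[[0, 0, 0], [0, 0, 0], [0, 0, 0], [0, 0, 0], [0, 0, 0], [0, 0, 0], [0, 0, 0], [0, 0, 0], [0, 0, 0], [0, 0, 0], [0, 0, 0], [0, 0, 0]]'

```text
clock: 17.35
tcp_pos: [0.4178, 0.2256, 0.197]
eef_rot: [[-1.0, -0.0, -0.002], [-0.0, 1.0, -0.002], [0.002, -0.002, -1.0]]
contact_force: [-0.3, 0.7, -0.0]
width: 0.992
gripper_force: 0.0
```

To row units: 156 mm / 500 = 0.312, 148 mm / 500 = 0.296.

Call:
carry_out --hand '[85, 85, 85, 85, 85, 85, 85, 85]' --slide '[[0, 0, 0.08], [0, 0, 0.16], [0, 0, 0.23], [0, 0, 0.27], [0, 0, 0.296], [0, 0, 0.312], [0, 0, 0.312], [0, 0, 0.312]]' --twist '[[0, 0, 0], [0, 0, 0], [0, 0, 0], [0, 0, 0], [0, 0, 0], [0, 0, 0], [0, 0, 0], [0, 0, 0]]'

```text
clock: 18.35
tcp_pos: [0.4189, 0.2265, 0.043]
eef_rot: [[-1.0, 0.0, 0.001], [0.0, 1.0, 0.001], [-0.001, 0.001, -1.0]]
contact_force: [-0.4, -0.9, 0.9]
width: 0.994
gripper_force: 0.0
```

Call:
carry_out --hand '[40, 40, 40, 40, 40, 40]' --slide '[[0, 0, 0], [0, 0, 0], [0, 0, 0], [0, 0, 0], [0, 0, 0], [0, 0, 0]]' --twist '[[0, 0, 0], [0, 0, 0], [0, 0, 0], [0, 0, 0], [0, 0, 0], [0, 0, 0]]'

```text
clock: 19.1
tcp_pos: [0.4187, 0.2264, 0.0433]
eef_rot: [[-1.0, -0.0, 0.001], [-0.0, 1.0, 0.001], [-0.001, 0.001, -1.0]]
contact_force: [-1.5, -0.9, 4.8]
width: 0.698
gripper_force: 31.4
```

```bash
python3 go.py .4185,.2265,.2 .637,-.004,.2; python3 - <<'E'
from h import *
S=dict(np.load("scene_d.npz"))
h=cv2.cvtColor(S["image"],cv2.COLOR_RGB2HSV)
for col,x,y in(("orange",.474,.073),("green",.637,-.004)):
    u,v=proj(S,[x,y,.006]).astype(int); a,b=HUE[col]; m=cv2.inRange(h,(a,90,120),(b,255,255)); k=np.zeros_like(m); k[v-14:v+14,u-22:u+22]=255; m&=k
    cs,_=cv2.findContours(m,cv2.RETR_EXTERNAL,cv2.CHAIN_APPROX_NONE)
    p=cv2.convexHull(max(cs,key=len)); e,ax,_=cv2.fitEllipse(p); print(col,e,ax,onplane(S,e,.006))
E
```

```text
t 19.1 tcp [0.4187 0.2264 0.0433] j [ 0.84  0.42 -0.61  0.   -0.54 -2.41]
twist [0.001 0.001 0.   ]
.4185,.2265,.2 slide [   0.     0.2 -156.7]
.637,-.004,.2 slide [-218.4 -230.3 -156.7]
orange (272.6529541015625, 184.9686737060547) (17.552757263183594, 31.378568649291992) [0.47417486 0.07305298 0.006     ]
green (284.98699951171875, 218.6350555419922) (20.903505325317383, 34.64956283569336) [ 0.63744687 -0.00532255  0.006     ]
```

Both receivers are confirmed: orange (0.474, 0.073) and green (0.637, -0.005). Carrying fine_green.

To row units: -231 mm / 500 = -0.462, -218 mm / 500 = -0.436.

Call:
carry_out --hand '[40, 40, 40, 40, 40, 40, 40, 40, 40, 40, 40, 40]' --slide '[[0, 0, 0], [0, 0, -0.03], [0, 0, -0.1], [0, 0, -0.21], [0, 0, -0.314], [-0.072, -0.076, -0.314], [-0.146, -0.154, -0.314], [-0.218, -0.232, -0.314], [-0.292, -0.308, -0.314], [-0.364, -0.386, -0.314], [-0.436, -0.462, -0.314], [-0.436, -0.462, -0.314]]' --twist '[[0, 0, 0], [0, 0, 0], [0, 0, 0], [0, 0, 0], [0, 0, 0], [0, 0, 0], [0, 0, 0], [0, 0, 0], [0, 0, 0], [0, 0, 0], [0, 0, 0], [0, 0, 0]]'

```text
clock: 20.6
tcp_pos: [0.6377, -0.0075, 0.1981]
eef_rot: [[-1.0, 0.005, -0.001], [0.005, 1.0, -0.0], [0.001, -0.0, -1.0]]
contact_force: [-1.0, -0.2, -1.0]
width: 0.694
gripper_force: 32.8
```

To row units: 80 mm / 500 = 0.16, 60 mm / 500 = 0.12.

Call:
carry_out --hand '[40, 40, 40, 40]' --slide '[[0, 0, 0.06], [0, 0, 0.12], [0, 0, 0.16], [0, 0, 0.16]]' --twist '[[0, 0, 0], [0, 0, 0], [0, 0, 0], [0, 0, 0]]'

```text
clock: 21.1
tcp_pos: [0.6345, -0.0044, 0.1176]
eef_rot: [[-1.0, -0.0, -0.005], [-0.0, 1.0, -0.001], [0.005, -0.001, -1.0]]
contact_force: [0.6, -0.1, -1.5]
width: 0.701
gripper_force: 32.8
```

```bash
python3 go.py .637,-.0045,.0715; python3 - <<'E'
from h import *
from station import imaging, telemetry
S=imaging.capture("scene")
p=telemetry.get_state()["tcp_pos"];z=p[2]-.016;print(p, proj(S,[p[0],p[1],z]))
for u,v,a in blobs(S,"green"):
    if a>200: print(np.round([u,v,a],1), np.round(onplane(S,(u,v),z),4))
E
```

```text
t 21.1 tcp [ 0.6345 -0.0044  0.1176] j [ 0.25  0.52 -0.14 -0.   -0.91 -1.82]
twist [-0.001 -0.005  0.   ]
.637,-.0045,.0715 slide [-2.7 -0.1 46.1]
[ 0.63571446 -0.00434511  0.11910781] [285.61725871 188.23363437]
[290.4 242.2 237.5] [ 0.8143 -0.1312  0.1031]
[285.2 219.7 559.5] [ 0.7441 -0.0905  0.1031]
[286.5 188.6 361.5] [ 0.6385 -0.0037  0.1031]
```

To row units: 46 mm / 500 = 0.092, 45.5 mm / 500 = 0.091.

Call:
carry_out --hand '[40, 40, 40, 40, 40, 40, 40, 40, 40, 40, 40, 40]' --slide '[[-0.002, 0, 0.03], [-0.002, 0, 0.054], [-0.002, 0, 0.07], [-0.002, 0, 0.078], [-0.002, 0, 0.082], [-0.002, 0, 0.085], [-0.002, 0, 0.087], [-0.002, 0, 0.089], [-0.002, 0, 0.09], [-0.002, 0, 0.091], [-0.002, 0, 0.092], [-0.002, 0, 0.092]]' --twist '[[0, 0, 0], [0, 0, 0], [0, 0, 0], [0, 0, 0], [0, 0, 0], [0, 0, 0], [0, 0, 0], [0, 0, 0], [0, 0, 0], [0, 0, 0], [0, 0, 0], [0, 0, 0]]'

```text
clock: 22.65
tcp_pos: [0.6374, -0.0049, 0.0733]
eef_rot: [[-1.0, 0.0, -0.0], [0.0, 1.0, -0.0], [0.0, -0.0, -1.0]]
contact_force: [-0.3, -0.1, -0.4]
width: 0.694
gripper_force: 32.8
```

To row units: 2.4 mm / 500 = 0.0048, 2 mm / 500 = 0.004.

Call:
carry_out --hand '[40, 40, 40, 40, 40, 40, 40]' --slide '[[0, 0, 0.001], [0, 0, 0.002], [0, 0, 0.003], [0, 0, 0.004], [0, 0, 0.0048], [0, 0, 0.0048], [0, 0, 0.0048]]' --twist '[[0, 0, 0], [0, 0, 0], [0, 0, 0], [0, 0, 0], [0, 0, 0], [0, 0, 0], [0, 0, 0]]'

```text
clock: 23.52
tcp_pos: [0.6375, -0.0048, 0.0714]
eef_rot: [[-1.0, 0.0, 0.0], [0.0, 1.0, 0.0], [-0.0, 0.0, -1.0]]
contact_force: [-2.0, 1.2, 3.7]
width: 0.698
gripper_force: 33.1
```

Seated at the expected height with 3.7 N. Releasing.

Call:
carry_out --hand '[60, 64, 70, 76, 76, 76, 76, 76, 76, 76, 76, 76]' --slide '[[0, 0, 0], [0, 0, 0], [0, 0, 0], [0, 0, 0], [0, 0, 0], [0, 0, -0.01], [0, 0, -0.04], [0, 0, -0.1], [0, 0, -0.18], [0, 0, -0.26], [0, 0, -0.26], [0, 0, -0.26]]' --twist '[[0, 0, 0], [0, 0, 0], [0, 0, 0], [0, 0, 0], [0, 0, 0], [0, 0, 0], [0, 0, 0], [0, 0, 0], [0, 0, 0], [0, 0, 0], [0, 0, 0], [0, 0, 0]]'

```text
clock: 25.02
tcp_pos: [0.6371, -0.0049, 0.2015]
eef_rot: [[-1.0, 0.0, 0.001], [0.0, 1.0, 0.001], [-0.001, 0.001, -1.0]]
contact_force: [1.0, 0.2, 0.3]
width: 0.887
gripper_force: 0.0
```

```bash
python3 snap.py e .637 -.0045 .05; python3 go.py .484,.432,.2 .484,.432,.042
```

```text
scene crop origin 225 145
top crop origin 194 86
t 25.12 tcp [ 0.6367 -0.005   0.2   ] j [ 0.25  0.45 -0.04 -0.   -1.09 -1.82]
twist [-0.    -0.002 -0.   ]
.484,.432,.2 slide [1.529e+02 4.369e+02 3.000e-01]
.484,.432,.042 slide [152.6 437.  158.3]
```

View pics/e.png

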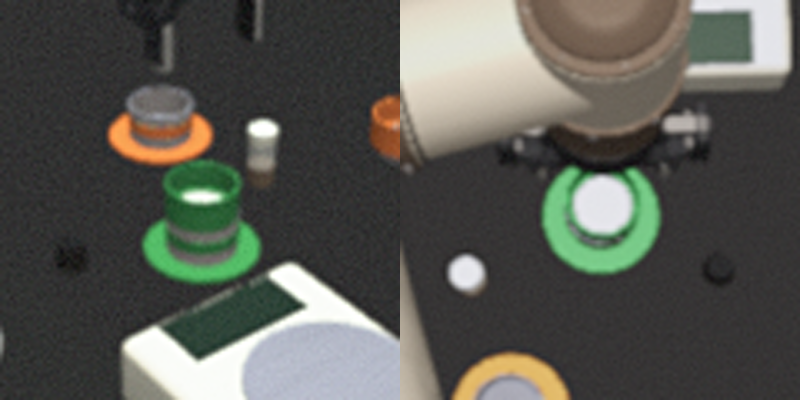

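The green fine sieve is level on its receiver: scene crop (203,195), top crop (602,205). The vial is untouched. Next is fine_orange.

To row units: 437 mm / 500 = 0.874, 393 mm / 500 = 0.786.

Call:
carry_out --hand '[85, 85, 85, 85, 85, 85, 85, 85, 85, 85, 85, 85]' --slide '[[0.03, 0.088, 0], [0.06, 0.174, 0], [0.092, 0.262, 0], [0.122, 0.35, 0], [0.152, 0.436, 0], [0.184, 0.524, 0], [0.214, 0.612, 0], [0.244, 0.7, 0], [0.276, 0.786, 0], [0.306, 0.874, 0], [0.306, 0.874, 0], [0.306, 0.874, 0]]' --twist '[[0, 0, 0], [0, 0, 0], [0, 0, 0], [0, 0, 0], [0, 0, 0], [0, 0, 0], [0, 0, 0], [0, 0, 0], [0, 0, 0], [0, 0, 0], [0, 0, 0], [0, 0, 0]]'

```text
clock: 26.62
tcp_pos: [0.4842, 0.4316, 0.1997]
eef_rot: [[-1.0, -0.0, -0.001], [-0.0, 1.0, -0.002], [0.001, -0.002, -1.0]]
contact_force: [0.1, 0.0, 0.2]
width: 0.997
gripper_force: 0.0
```

To row units: 157 mm / 500 = 0.314, 149 mm / 500 = 0.298.

Call:
carry_out --hand '[85, 85, 85, 85, 85, 85, 85, 85]' --slide '[[0, 0, 0.08], [0, 0, 0.16], [0, 0, 0.23], [0, 0, 0.27], [0, 0, 0.298], [0, 0, 0.314], [0, 0, 0.314], [0, 0, 0.314]]' --twist '[[0, 0, 0], [0, 0, 0], [0, 0, 0], [0, 0, 0], [0, 0, 0], [0, 0, 0], [0, 0, 0], [0, 0, 0]]'

```text
clock: 27.62
tcp_pos: [0.4849, 0.4325, 0.0449]
eef_rot: [[-1.0, 0.0, 0.001], [0.0, 1.0, 0.001], [-0.001, 0.001, -1.0]]
contact_force: [0.3, -0.0, 0.8]
width: 0.996
gripper_force: 0.0
```

Call:
carry_out --hand '[40, 40, 40, 40, 40, 40, 40]' --slide '[[0, 0, 0], [0, 0, 0], [0, 0, 0], [0, 0, 0], [0, 0, 0], [0, 0, 0], [0, 0, 0]]' --twist '[[0, 0, 0], [0, 0, 0], [0, 0, 0], [0, 0, 0], [0, 0, 0], [0, 0, 0], [0, 0, 0]]'

```text
clock: 28.5
tcp_pos: [0.4849, 0.4326, 0.0449]
eef_rot: [[-1.0, -0.0, 0.001], [-0.0, 1.0, 0.001], [-0.001, 0.001, -1.0]]
contact_force: [-1.6, -0.6, 5.9]
width: 0.682
gripper_force: 32.9
```

```bash
python3 go.py .484,.432,.2 .474,.073,.2
```

```text
t 28.5 tcp [0.4849 0.4326 0.0449] j [ 0.98  0.63 -0.16  0.   -0.78 -2.55]
twist [0.001 0.001 0.   ]
.484,.432,.2 slide [   0.7   -0.4 -155.1]
.474,.073,.2 slide [  10.8 -359.4 -155.5]
```

To row units: -359 mm / 500 = -0.718, -155 mm / 500 = -0.31.

Call:
carry_out --hand '[40, 40, 40, 40, 40, 40, 40, 40, 40, 40, 40, 40]' --slide '[[0, 0, -0.03], [0, 0, -0.1], [0, 0, -0.21], [0, 0, -0.31], [0.004, -0.102, -0.31], [0.006, -0.204, -0.31], [0.01, -0.308, -0.31], [0.012, -0.41, -0.31], [0.016, -0.514, -0.31], [0.018, -0.616, -0.31], [0.022, -0.718, -0.31], [0.022, -0.718, -0.31]]' --twist '[[0, 0, 0], [0, 0, 0], [0, 0, 0], [0, 0, 0], [0, 0, 0], [0, 0, 0], [0, 0, 0], [0, 0, 0], [0, 0, 0], [0, 0, 0], [0, 0, 0], [0, 0, 0]]'

```text
clock: 30.0
tcp_pos: [0.4723, 0.0702, 0.1991]
eef_rot: [[-1.0, 0.005, -0.001], [0.005, 1.0, -0.0], [0.001, -0.0, -1.0]]
contact_force: [-0.2, 1.3, -0.5]
width: 0.678
gripper_force: 32.7
```

To row units: 80 mm / 500 = 0.16, 60 mm / 500 = 0.12.

Call:
carry_out --hand '[40, 40, 40, 40, 40]' --slide '[[0, 0, 0.06], [0, 0, 0.12], [0, 0, 0.16], [0, 0, 0.16], [0, 0, 0.16]]' --twist '[[0, 0, 0], [0, 0, 0], [0, 0, 0], [0, 0, 0], [0, 0, 0]]'

```text
clock: 30.62
tcp_pos: [0.4741, 0.0738, 0.1198]
eef_rot: [[-1.0, -0.001, 0.001], [-0.001, 1.0, 0.0], [-0.001, 0.0, -1.0]]
contact_force: [0.5, -0.5, -0.7]
width: 0.679
gripper_force: 32.7
```

```bash
python3 go.py .474,.073,.0729; python3 - <<'E'
from h import *
from station import imaging, telemetry
S=imaging.capture("scene")
p=telemetry.get_state()["tcp_pos"];z=p[2]-.018;print(p, proj(S,[p[0],p[1],z]))
for u,v,a in blobs(S,"orange"):
    if a>200 and 120<v<260: print(np.round([u,v,a],1), np.round(onplane(S,(u,v),z),4))
E
```

```text
t 30.62 tcp [0.4741 0.0738 0.1198] j [ 0.49  0.3  -0.53  0.   -0.75 -2.06]
twist [0.    0.001 0.001]
.474,.073,.0729 slide [ 0.2 -0.8 46.9]
[0.47419024 0.07373697 0.11996402] [272.92586201 157.71135935]
[272.5 185.8 415.5] [ 0.6041 -0.0236  0.102 ]
[346.1 182.5 344. ] [0.7074 0.1463 0.102 ]
[273.4 157.7 324. ] [0.475  0.0748 0.102 ]
```

To row units: 46 mm / 500 = 0.092, 45.5 mm / 500 = 0.091.

Call:
carry_out --hand '[40, 40, 40, 40, 40, 40, 40, 40, 40, 40, 40, 40]' --slide '[[0, -0.002, 0.03], [0, -0.002, 0.054], [0, -0.002, 0.07], [0, -0.002, 0.078], [0, -0.002, 0.082], [0, -0.002, 0.085], [0, -0.002, 0.087], [0, -0.002, 0.089], [0, -0.002, 0.09], [0, -0.002, 0.091], [0, -0.002, 0.092], [0, -0.002, 0.092]]' --twist '[[0, 0, 0], [0, 0, 0], [0, 0, 0], [0, 0, 0], [0, 0, 0], [0, 0, 0], [0, 0, 0], [0, 0, 0], [0, 0, 0], [0, 0, 0], [0, 0, 0], [0, 0, 0]]'

```text
clock: 32.17
tcp_pos: [0.4738, 0.0726, 0.0733]
eef_rot: [[-1.0, -0.0, 0.001], [-0.0, 1.0, 0.001], [-0.001, 0.001, -1.0]]
contact_force: [-2.6, 3.7, 3.9]
width: 0.678
gripper_force: 33.3
```

To row units: 0.8 mm / 500 = 0.0016, 0.5 mm / 500 = 0.001.

Call:
carry_out --hand '[40, 40, 40, 40]' --slide '[[0, 0, 0.001], [0, 0, 0.0016], [0, 0, 0.0016], [0, 0, 0.0016]]' --twist '[[0, 0, 0], [0, 0, 0], [0, 0, 0], [0, 0, 0]]'

```text
clock: 32.67
tcp_pos: [0.4739, 0.0728, 0.0728]
eef_rot: [[-1.0, -0.0, 0.001], [-0.0, 1.0, 0.001], [-0.001, 0.001, -1.0]]
contact_force: [-3.7, 5.3, 7.7]
width: 0.679
gripper_force: 33.6
```

To row units: -130 mm / 500 = -0.26, -90 mm / 500 = -0.18.

Call:
carry_out --hand '[60, 64, 70, 76, 76, 76, 76, 76, 76, 76, 76, 76]' --slide '[[0, 0, 0], [0, 0, 0], [0, 0, 0], [0, 0, 0], [0, 0, 0], [0, 0, -0.01], [0, 0, -0.04], [0, 0, -0.1], [0, 0, -0.18], [0, 0, -0.26], [0, 0, -0.26], [0, 0, -0.26]]' --twist '[[0, 0, 0], [0, 0, 0], [0, 0, 0], [0, 0, 0], [0, 0, 0], [0, 0, 0], [0, 0, 0], [0, 0, 0], [0, 0, 0], [0, 0, 0], [0, 0, 0], [0, 0, 0]]'

```text
clock: 34.17
tcp_pos: [0.4729, 0.072, 0.2019]
eef_rot: [[-1.0, 0.001, -0.001], [0.001, 1.0, 0.0], [0.001, 0.0, -1.0]]
contact_force: [0.2, 0.3, -0.9]
width: 0.892
gripper_force: 0.0
```

```bash
python3 snap.py f .474 .073 .05; python3 go.py .625,.2425,.2 .625,.2425,.042
```

```text
scene crop origin 212 112
top crop origin 166 148
t 34.27 tcp [0.4727 0.0718 0.201 ] j [ 0.49  0.19 -0.42 -0.   -0.96 -2.06]
twist [-0.001 -0.002 -0.   ]
.625,.2425,.2 slide [-152.3  170.8    0.5]
.625,.2425,.042 slide [-152.6  170.9  158.5]
```

View pics/f.png

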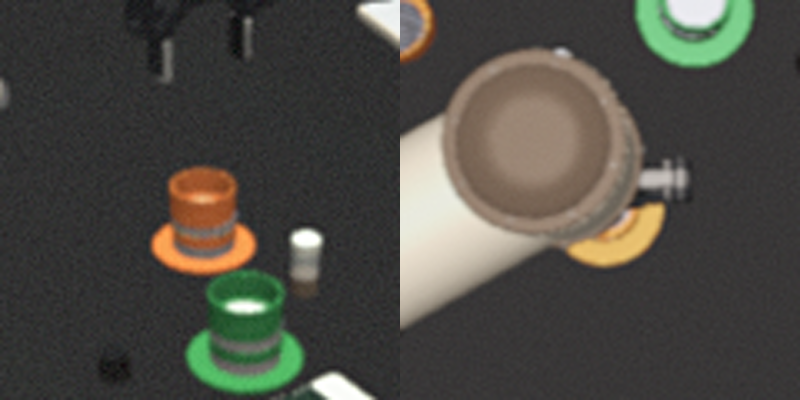

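Scene crop: the orange fine sieve is level on its receiver at (203,205), and the vial at (306,250) and the green stack are intact. Next is coarse_orange.

To row units: 171 mm / 500 = 0.342, -152 mm / 500 = -0.304.

Call:
carry_out --hand '[85, 85, 85, 85, 85, 85, 85, 85, 85, 85, 85, 85]' --slide '[[-0.06, 0.068, 0], [-0.122, 0.136, 0], [-0.182, 0.204, 0], [-0.244, 0.274, 0], [-0.304, 0.342, 0], [-0.304, 0.342, 0], [-0.304, 0.342, 0.08], [-0.304, 0.342, 0.16], [-0.304, 0.342, 0.23], [-0.304, 0.342, 0.27], [-0.304, 0.342, 0.298], [-0.304, 0.342, 0.314]]' --twist '[[0, 0, 0], [0, 0, 0], [0, 0, 0], [0, 0, 0], [0, 0, 0], [0, 0, 0], [0, 0, 0], [0, 0, 0], [0, 0, 0], [0, 0, 0], [0, 0, 0], [0, 0, 0]]'

```text
clock: 35.78
tcp_pos: [0.625, 0.2426, 0.0442]
eef_rot: [[-1.0, 0.0, -0.001], [0.0, 1.0, -0.001], [0.001, -0.001, -1.0]]
contact_force: [0.8, 0.9, 0.1]
width: 0.995
gripper_force: 0.0
```

Call:
carry_out --hand '[85, 85, 40, 40, 40, 40, 40, 40, 40]' --slide '[[0, 0, 0], [0, 0, 0], [0, 0, 0], [0, 0, 0], [0, 0, 0], [0, 0, 0], [0, 0, 0], [0, 0, 0], [0, 0, 0]]' --twist '[[0, 0, 0], [0, 0, 0], [0, 0, 0], [0, 0, 0], [0, 0, 0], [0, 0, 0], [0, 0, 0], [0, 0, 0], [0, 0, 0]]'

```text
clock: 36.9
tcp_pos: [0.626, 0.2434, 0.0463]
eef_rot: [[-1.0, -0.0, 0.002], [-0.0, 1.0, 0.001], [-0.002, 0.001, -1.0]]
contact_force: [-1.4, -0.4, 6.2]
width: 0.683
gripper_force: 32.8
```

```bash
python3 go.py .625,.2425,.2 .474,.0727,.2; python3 - <<'E'
from h import *
S=dict(np.load("scene_f.npz"))
for z in(.006,.04,.07): print(proj(S,[.474,.0728,z]))
for u,v,a in blobs(S,"orange"):
    if a>200 and 120<v<260: print(np.round([u,v,a],1))
E
```

```text
t 36.9 tcp [0.626  0.2434 0.0463] j [ 0.61  0.66 -0.1   0.   -0.81 -2.18]
twist [0.001 0.002 0.   ]
.625,.2425,.2 slide [   0.8   -0.8 -153.7]
.474,.0727,.2 slide [ 151.8 -170.5 -154.1]
[272.55513518 184.97001987]
[272.5849003  175.59163173]
[272.61092348 167.08418627]
[346.1 182.5 346. ]
[272.5 178.9 799. ]
```

To row units: -171 mm / 500 = -0.342, -154 mm / 500 = -0.308.

Call:
carry_out --hand '[40, 40, 40, 40, 40, 40, 40, 40, 40, 40, 40, 40]' --slide '[[0, 0, -0.03], [0, 0, -0.1], [0, 0, -0.21], [0, 0, -0.308], [0.06, -0.068, -0.308], [0.122, -0.136, -0.308], [0.182, -0.204, -0.308], [0.244, -0.274, -0.308], [0.304, -0.342, -0.308], [0.304, -0.342, -0.308], [0.304, -0.342, -0.26], [0.304, -0.342, -0.21]]' --twist '[[0, 0, 0], [0, 0, 0], [0, 0, 0], [0, 0, 0], [0, 0, 0], [0, 0, 0], [0, 0, 0], [0, 0, 0], [0, 0, 0], [0, 0, 0], [0, 0, 0], [0, 0, 0]]'

```text
clock: 38.4
tcp_pos: [0.4743, 0.0728, 0.1503]
eef_rot: [[-1.0, 0.0, 0.002], [0.0, 1.0, 0.001], [-0.002, 0.001, -1.0]]
contact_force: [-0.3, -0.3, -0.8]
width: 0.684
gripper_force: 32.7
```

To row units: 8 mm / 500 = 0.016.

Call:
carry_out --hand '[40, 40, 40]' --slide '[[0, 0, 0.016], [0, 0, 0.016], [0, 0, 0.016]]' --twist '[[0, 0, 0], [0, 0, 0], [0, 0, 0]]'

```text
clock: 38.78
tcp_pos: [0.4743, 0.0726, 0.143]
eef_rot: [[-1.0, -0.0, 0.002], [-0.0, 1.0, 0.001], [-0.002, 0.001, -1.0]]
contact_force: [0.6, 0.0, -0.7]
width: 0.681
gripper_force: 32.7
```

```bash
python3 snap.py g .474 .073 .08; python3 go.py .474,.0727,.104
```

```text
scene crop origin 212 104
top crop origin 165 147
t 38.88 tcp [0.474  0.0725 0.143 ] j [ 0.49  0.26 -0.5   0.   -0.81 -2.06]
twist [0.001 0.002 0.   ]
.474,.0727,.104 slide [ 0.1  0.2 39. ]
```

View pics/g.png

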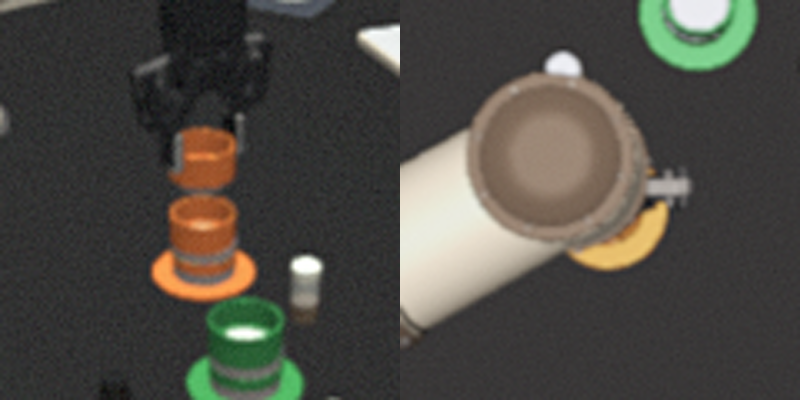

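The coarse orange sieve at (204,160) is level and centred above the fine one at (203,225). Lowering about 39 mm, gently at the end.

To row units: 38 mm / 500 = 0.076, 37.5 mm / 500 = 0.075.

Call:
carry_out --hand '[40, 40, 40, 40, 40, 40, 40, 40, 40, 40, 40, 40]' --slide '[[0, 0, 0.02], [0, 0, 0.036], [0, 0, 0.05], [0, 0, 0.06], [0, 0, 0.066], [0, 0, 0.069], [0, 0, 0.071], [0, 0, 0.073], [0, 0, 0.074], [0, 0, 0.075], [0, 0, 0.076], [0, 0, 0.076]]' --twist '[[0, 0, 0], [0, 0, 0], [0, 0, 0], [0, 0, 0], [0, 0, 0], [0, 0, 0], [0, 0, 0], [0, 0, 0], [0, 0, 0], [0, 0, 0], [0, 0, 0], [0, 0, 0]]'

```text
clock: 40.38
tcp_pos: [0.4736, 0.0722, 0.1042]
eef_rot: [[-1.0, 0.0, 0.0], [0.0, 1.0, 0.0], [-0.0, 0.0, -1.0]]
contact_force: [0.1, -0.5, -0.4]
width: 0.676
gripper_force: 32.7
```

To row units: 2 mm / 500 = 0.004, 1.5 mm / 500 = 0.003.

Call:
carry_out --hand '[40, 40, 40, 40, 40, 40, 40]' --slide '[[0, 0, 0.001], [0, 0, 0.002], [0, 0, 0.003], [0, 0, 0.004], [0, 0, 0.004], [0, 0, 0.004], [0, 0, 0.004]]' --twist '[[0, 0, 0], [0, 0, 0], [0, 0, 0], [0, 0, 0], [0, 0, 0], [0, 0, 0], [0, 0, 0]]'

```text
clock: 41.25
tcp_pos: [0.4738, 0.0722, 0.104]
eef_rot: [[-1.0, -0.001, 0.001], [-0.001, 1.0, 0.0], [-0.001, 0.0, -1.0]]
contact_force: [-4.2, 0.4, 13.8]
width: 0.682
gripper_force: 34.1
```

In contact at the expected height. Releasing and retreating.

To row units: -110 mm / 500 = -0.22, -90 mm / 500 = -0.18.

Call:
carry_out --hand '[60, 64, 70, 76, 76, 76, 76, 76, 76, 76, 76, 76]' --slide '[[0, 0, 0], [0, 0, 0], [0, 0, 0], [0, 0, 0], [0, 0, 0], [0, 0, -0.01], [0, 0, -0.04], [0, 0, -0.1], [0, 0, -0.18], [0, 0, -0.22], [0, 0, -0.22], [0, 0, -0.22]]' --twist '[[0, 0, 0], [0, 0, 0], [0, 0, 0], [0, 0, 0], [0, 0, 0], [0, 0, 0], [0, 0, 0], [0, 0, 0], [0, 0, 0], [0, 0, 0], [0, 0, 0], [0, 0, 0]]'

```text
clock: 42.75
tcp_pos: [0.4728, 0.0719, 0.2113]
eef_rot: [[-1.0, 0.001, -0.002], [0.001, 1.0, -0.0], [0.002, -0.0, -1.0]]
contact_force: [-1.4, 0.7, 0.4]
width: 0.888
gripper_force: 0.0
```

To row units: 300 mm / 500 = 0.6, 250 mm / 500 = 0.5.

Call:
carry_out --hand '[76, 76, 76, 76, 76, 76, 76, 76]' --slide '[[0, 0.1, 0], [0, 0.2, 0], [0, 0.3, 0], [0, 0.4, 0], [0, 0.5, 0], [0, 0.6, 0], [0, 0.6, 0], [0, 0.6, 0]]' --twist '[[0, 0, 0], [0, 0, 0], [0, 0, 0], [0, 0, 0], [0, 0, 0], [0, 0, 0], [0, 0, 0], [0, 0, 0]]'

```text
clock: 43.75
tcp_pos: [0.4729, 0.3714, 0.2104]
eef_rot: [[-1.0, 0.0, -0.002], [0.0, 1.0, -0.003], [0.002, -0.003, -1.0]]
contact_force: [0.2, 0.5, 0.7]
width: 0.887
gripper_force: 0.0
```

```bash
python3 - <<'E'
from h import *
from station import imaging
out=[]
for n in("scene","top"):
    c=imaging.capture(n); np.savez(n+"_z.npz",**c)
    im=c["image"][:,:,::-1]; im=im[120:270,80:340] if n=="scene" else im[120:270,180:440]
    out.append(cv2.resize(im,(520,300),interpolation=cv2.INTER_CUBIC))
    b=dict(np.load(n+"_0.npz"))
    for col,x,y in(("orange",.474,.073),("green",.637,-.0045),("blue",.4152,-.2575)):
        if n=="top":
            for u,v,a in blobs(c,col):
                P=onplane(c,(u,v),.006)
                if a>800 and np.hypot(P[0]-x,P[1]-y)<.05: print(col,np.round(P[:2],4),a)
        print(n,col,"rim proj",np.round(proj(c,[x,y,.07 if col=="green" else .1]),1))
cv2.imwrite("pics/z.png",cv2.vconcat(out))
E
```

```text
scene orange rim proj [272.7 158.3]
scene green rim proj [285.6 199. ]
scene blue rim proj [162.1 183.6]
orange [0.4734 0.074 ] 1047.5
top orange rim proj [224.8 207.1]
green [ 0.6366 -0.0038] 954.0
top green rim proj [254.  145.3]
blue [ 0.4141 -0.26  ] 1092.5
top blue rim proj [356.6 227.3]
```

View pics/z.png

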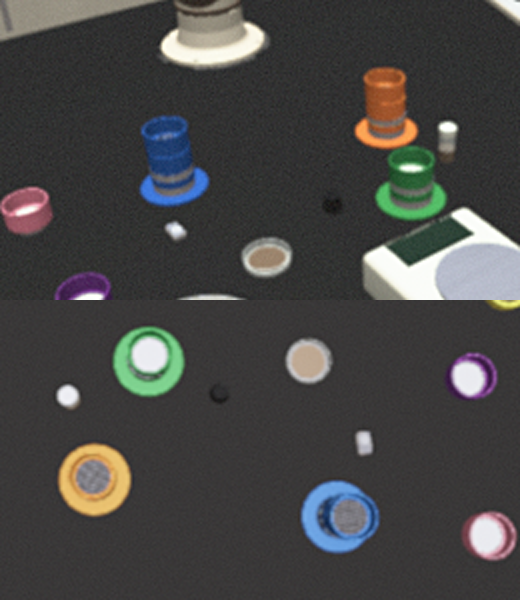

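The final view shows all three stacks level: blue (168,160), orange (386,105) and green (411,180) in the scene half. The dish, vial and look-alikes are where they were. Handing in.

```bash
python3 -c "
from station import job;print(job.job_done())"
```

```text
the job is handed in; nothing more can be done
None
```

All five sieves are seated and released on their own colours, and the job was handed in at about 44 s; by the final pictures the stacks stand level, the receivers have not moved, and the dish, vial and look-alikes look undisturbed.

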